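Pack the ink carrier at the screen-printing bench

TASK

Put away the closed containers: stand the round pot, the slim bottle, the square tin and the oblong tin upright in the wooden carrier tray, each down in the well cut to its own shape. The pot and the tin that are open are still in use: leave them standing where they are.

Things in the scene. Friction and masses are not known exactly. Their poses are not given: they have to be found in the camera images.
- round_pot_center (a point): closed round ink pot, white plastic, lid on: body 56 mm across, lid 58 mm across (top 12 mm), 64 mm tall, about 0.2 kg. Point at its centre, 32 mm above its underside; z up.
- slim_bottle_center (a point): closed slim round bottle, white plastic with a small grey cap: 34 mm across up to 52 mm height, then a narrow neck and cap 20 mm across, 72 mm tall in all, about 0.1 kg. Point at its centre, 36 mm above its underside; z up.
- square_tin_center (a point): closed square metal tin, plain aluminium with a grey round screw cap on top: 44 x 44 mm, 56 mm tall to its shoulder, 68 mm with the cap, about 0.2 kg. Point at its centre, 34 mm above its underside; x and y square to its sides, z up.
- oblong_tin_center (a point): closed oblong metal tin, plain aluminium with a grey round screw cap on top: 62 mm long (its x) by 26 mm wide (its y), 56 mm tall to its shoulder, 68 mm with the cap, about 0.2 kg. Point at its centre, 34 mm above its underside; z up.
- open_pot_center (a point): open round ink pot, white plastic, no lid, dark ink seen inside: 56 mm across, 58 mm tall. Stays where it is. Point at its centre, 29 mm above its underside.
- open_tin_center (a point): open square metal tin, no top, dark ink seen inside: 44 x 44 mm, 56 mm tall. Stays where it is. Point at its centre, 28 mm above its underside.
- well_wide_floor (a point): wide round well, 72 mm across, for the round pot. The block is 100 x 100 mm light wood, one of four set two by two in the fixed carrier tray (220 x 220 mm, in any order, not loose). The well is 10 mm deep with a grey felt floor; the blocks' tops are 24 mm above the table, the tray's rim 20 mm. Point at the centre of the well's floor (14 mm above the table); x and y square to the block's sides, z up.
- well_slim_floor (a point): narrow round well, 48 mm across, for the slim bottle. The block is 100 x 100 mm light wood, one of four set two by two in the fixed carrier tray (220 x 220 mm, in any order, not loose). The well is 10 mm deep with a grey felt floor; the blocks' tops are 24 mm above the table, the tray's rim 20 mm. Point at the centre of the well's floor (14 mm above the table); x and y square to the block's sides, z up.
- well_square_floor (a point): square well, 58 x 58 mm, for the square tin. The block is 100 x 100 mm light wood, one of four set two by two in the fixed carrier tray (220 x 220 mm, in any order, not loose). The well is 10 mm deep with a grey felt floor; the blocks' tops are 24 mm above the table, the tray's rim 20 mm. Point at the centre of the well's floor (14 mm above the table); x and y square to the block's sides, z up.
- well_oblong_floor (a point): oblong well, 76 mm (along its x) by 40 mm (along its y), for the oblong tin. The block is 100 x 100 mm light wood, one of four set two by two in the fixed carrier tray (220 x 220 mm, in any order, not loose). The well is 10 mm deep with a grey felt floor; the blocks' tops are 24 mm above the table, the tray's rim 20 mm. Point at the centre of the well's floor (14 mm above the table); x and y square to the block's sides, z up.
Mind the look-alikes: they are no part of the job. What is shaped like the part that bears round_pot_center but turquoise or yellow is not meant.

How it is judged (in metres and radians):
At the end, for the whole second after the job is handed in: Each of the four closed containers stands upright (within 0.12 rad) and at rest on the floor of its own well: centre within 12 mm sideways of the well's centre and no more than 5 mm above seated height. The open pot and open tin stand upright within 25 mm of where they started (horizontal distance between round_pot_center and well_wide_floor below 0.012 m and z of round_pot_center in the frame of well_wide_floor below 0.037 m and angle between each of round_pot_center, slim_bottle_center, square_tin_center, oblong_tin_center, open_pot_center, open_tin_center's own z axis and vertical below 0.12 rad and linear speed of each of round_pot, slim_bottle, square_tin, oblong_tin below 0.02 m/s and horizontal distance between slim_bottle_center and well_slim_floor below 0.012 m and z of slim_bottle_center in the frame of well_slim_floor below 0.041 m and horizontal distance between square_tin_center and well_square_floor below 0.012 m and z of square_tin_center in the frame of well_square_floor below 0.039 m and horizontal distance between oblong_tin_center and well_oblong_floor below 0.012 m and z of oblong_tin_center in the frame of well_oblong_floor below 0.039 m and distance of each of open_pot_center, open_tin_center from where it was at the start of the episode below 0.025 m); the robot touches nothing.
It fails at once if the open pot is shifted by more than 25 mm or tipped by more than 20 degrees (distance of open_pot_center from where it was at the start of the episode above 0.025 m or angle between open_pot_center's own z axis and vertical above 0.35 rad).
It fails at once if the open tin is shifted by more than 25 mm or tipped by more than 20 degrees (distance of open_tin_center from where it was at the start of the episode above 0.025 m or angle between open_tin_center's own z axis and vertical above 0.35 rad).
It also fails if it takes over 115 s, if anything falls off the work surface, if the arm or the gripper's body presses on something with over 40 N, if the wrist force passes 120 N, or if a joint passes its speed limit or range.

ROBOT

A 6-joint arm with a two-finger parallel gripper is mounted at the origin on the work surface. World frame = base frame: x ahead of the robot, y to its left, z up, the work surface at z = 0. Lengths are in mm, angles in rad, forces in N, time in s.
With the tool pointing down it reaches from about 325 to 925 mm from the base axis. Payload 3.1 kg.
Tool frame: the origin (TCP) lies midway between the tips of the shut fingers; the grasp point (between the pads) lies 19 mm behind it; z points along the fingers, y is the line along which they close (so a half turn about z gives the same grasp; the last joint's range is limited). The gripper opens to 85 mm and grips with 20 to 120 N. Pads are 22 mm wide; open, the fingers measure 114 mm over their backs; the gripper's body (76 mm by 85 mm) begins 54 mm behind the grasp point. The pads swing forward as they close: fully open they stand 13 mm farther back than shut.
Start: joints at [0.996, 0.217, 1.613, -0, 1.311, -0.112], TCP at [279.019, 559.274, 231.3] pointing down, gripper open.
Joint ranges: [-2.75, 2.75], [-0.78, 2.1], [0.31, 2.55], [-1.13, 4.27], [0.13, 2.63], [-2.58, 2.58]. Speed limits (rad/s): [2.79, 2.79, 3.14, 3.14, 3.14, 3.14].

INTERFACE

Orientations are given as a rotation vector (axis times angle).
In Python, from workcell import telemetry, eyes, close_job gives the robot as it stands.
- The arm moves only by the shell command python3 -m pendant 'ROWS' [FORCE]. ROWS is JSON, a list of rows, each an object of numbers: "tx", "ty", "tz": the shift along the tool's x, y, z in mm; "ax", "ay", "az": the turn, a rotation vector about the tool's x, y, z in units of 10 degrees (1.0 is 10 degrees); "claw": the opening, from 0 (shut) to 1 (fully open). A call has 1 to 12 rows; each row shifts and turns the commanded pose from where the row before left it, along the tool's axes as they then stand; what a row does not reach is not made up. A row lasts 1/8 s, in which the tool goes at most 62.5 mm and 10.7 degrees, less where a joint would pass 70% of its speed; a pose out of reach is approached as far as the arm can. A call is refused whole if a number of a shift passes 62.5 or a number of a turn 1, either way. A call with a gripper value outside its range is refused whole. The fingers move at their own pace and stop on an object; FORCE is the grip in N (left out, the last holds). Time passes only in rows, so rows that do not move let the fingers close. It gives the time, the measured TCP pose, the force, the opening and the grip force at its end, in the units of the state.
- telemetry.get_obs(): the state, without advancing time (a new reading comes with each control period).
- eyes.read_camera(name): name is "side" or "top"; returns (picture, depth): 400x640x3 uint8, red, green, blue; 400x640 float32, mm along the optical axis (not along the pixel's ray), 0 where there is no reading.
- eyes.camera_info(name): a dict with "K" (3x3 intrinsics, pixels), "k1" (the pictures are not rectified: a ray, as slopes to the right and down, at radius r is drawn at 1 + k1 r^2 times it, then the intrinsics apply), "R" (3x3) and "t" (3): a world point X has camera coordinates R X + t. Camera axes: x right, y down, z forward; pixel columns grow to the right and rows downward; lengths in mm; the calibration is good to about 2 mm. A picture is of the moment at which its call begins. camera_info takes no time and is no camera call.
- close_job(): hands the job in; it is judged then, once.
The state is a dict: "clock": time; "joints": joint angles; "joint_velocities": joint speeds; "joint_torque": joint torques, N m; "ee_pos": TCP position; "tool_rot": TCP orientation; "force": force on the tool from outside, world axes, zero at the start; "wrist_torque": the same for the moment, N m; "finger_gap": finger opening in mm; "gripper_force": force on a finger pad.
Only numpy, scipy, OpenCV 4.12 (cv2) and the standard library are available. Lean on these libraries where they do the work, as an engineer would, in place of code of your own. Each camera call takes 0.05 s, during which the arm holds its last target. There are 200 camera calls.

## Working session

There is one attempt and no reset: what is moved stays moved. The work goes in short steps, Python scripts to look and compute and a shell command to move; the robot and the scene stay as the last step left them, time stands still between calls to the robot, and variables do not carry over. Pictures are saved under pics/ and viewed, at most 14 in all, crops included, and the job is handed in when it is done.

```bash
mkdir -p pics; ls
python3 - <<'E'
from workcell import telemetry, eyes
import cv2, numpy as np
for n in("top","side"):
    p,d=eyes.read_camera(n); np.savez(f"{n}0.npz",p=p,d=d)
    cv2.imwrite(f"pics/{n}0.png",p[...,::-1])
    i=eyes.camera_info(n); print(n,i, "cam at",-np.array(i["R"]).T@np.array(i["t"]))
print(telemetry.get_obs())
E
```

```text
pics
top {'K': array([[415.68789716,   0.        , 319.58108006],
       [  0.        , 415.68789716, 199.73295697],
       [  0.        ,   0.        ,   1.        ]]), 'k1': -0.10414016151957574, 'R': array([[ 0.01487541, -0.99981755,  0.01198254],
       [-0.9957168 , -0.01590594, -0.09107724],
       [ 0.09125122, -0.01057641, -0.99577174]]), 't': array([-56.64634493, 492.71144198, 987.75535571])} cam at [ 401.30981416  -38.35207031 1029.1324346 ]
side {'K': array([[467.346912  ,   0.        , 317.56101694],
       [  0.        , 467.346912  , 193.98108739],
       [  0.        ,   0.        ,   1.        ]]), 'k1': -0.08357750053536768, 'R': array([[ 0.97436363, -0.22462556,  0.01260482],
       [-0.16142441, -0.73704187, -0.6562861 ],
       [ 0.15670891,  0.63742658, -0.75440684]]), 't': array([-483.46439542,   90.5692784 , 1256.52765939])} cam at [ 288.78113628 -842.78923262 1013.46639774]
{'clock': 0.1, 'joints': array([ 9.95768746e-01,  2.17718157e-01,  1.61479244e+00,  3.30519612e-06,
        1.31129482e+00, -1.12197765e-01]), 'joint_velocities': array([-3.28049435e-05, -3.65553605e-04, -2.20414179e-03,  2.21835287e-03,
       -1.74623679e-04,  3.43505331e-04]), 'joint_torque': array([-1.50247895e-03, -3.98074865e+01, -3.04969203e+01, -2.32525754e-04,
        4.25530146e-03,  3.16594537e-05]), 'ee_pos': array([278.6237597 , 558.63064157, 230.06458248]), 'tool_rot': array([-0.72036905, -3.05711628,  0.00327014]), 'force': array([-0.84684757,  0.47936461,  0.82235827]), 'wrist_torque': array([-0.0129606 ,  0.04124854, -0.05001369]), 'gripper_force': 0.0, 'finger_gap': 85.10669557082889}
```

View pics/top0.png

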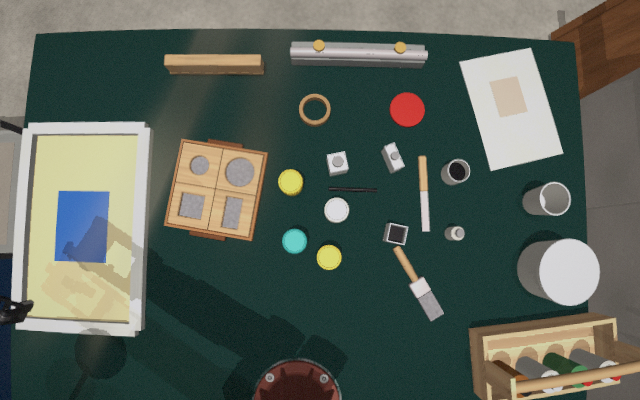

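View pics/side0.png

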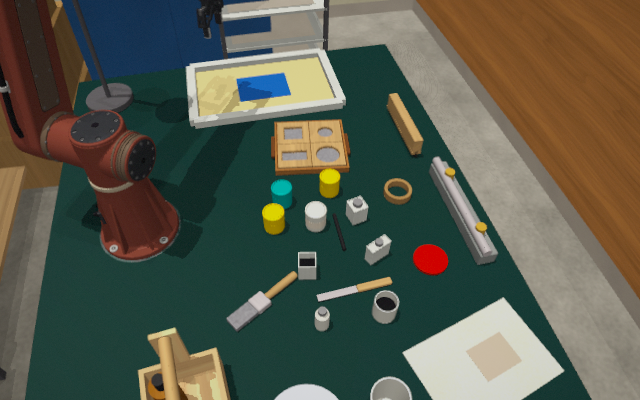

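The top view shows, by pixel:
- Closed items: white lidded pot (337,210), square tin (338,163), oblong tin (393,157), slim bottle (455,233).
- Open items: pot (456,172), tin (396,234).
- Wells: slim (200,165), wide (239,171), square (192,206), oblong (232,212).
- Look-alikes: yellow (290,182) and (329,257), turquoise (295,241).

The side view agrees with this.

```bash
cat > h.py <<'E'
import numpy as np, cv2
from workcell import telemetry, eyes
def cam(n):
    i=eyes.camera_info(n); return np.array(i["K"]),np.array([i["k1"],0,0,0.]),np.array(i["R"]),np.array(i["t"])
def rays(n,uv):
    K,D,R,t=cam(n); q=cv2.undistortPoints(np.float64(uv).reshape(-1,1,2),K,D).reshape(-1,2)
    return np.c_[q,np.ones(len(q))],R,t
def plane(n,uv,z):
    r,R,t=rays(n,uv); w=r@R; c=-R.T@t
    return c+w*((z-c[2])/w[:,2])[:,None]
def cloud(n,d):
    v,u=np.mgrid[:400,:640]; r,R,t=rays(n,np.stack([u,v],-1).reshape(-1,2))
    X=(r*d.reshape(-1,1)-t)@R; X[d.ravel()==0]=np.nan
    return X.reshape(400,640,3)
def rect(P):
    (c,s,a)=cv2.minAreaRect(np.float32(P[:,:2])); return np.round(c,1),np.round(s,1),round(a,1)
E
cat > m.py <<'E'
from h import *
f=np.load("top0.npz"); p,d=f["p"],f["d"]; X=cloud("top",d); Z=X[...,2]
g=np.load("side0.npz"); Xs=cloud("side",g["d"])
items=dict(pot=(337,210,64),slim=(455,233,72),sq=(338,163,56),obl=(393,157,56),opot=(456,172,58),otin=(396,234,56),yel1=(290,182,64),yel2=(329,257,64),turq=(295,241,64))
for k,(u,v,h) in items.items():
    m=np.zeros((400,640),bool); m[v-20:v+21,u-20:u+21]=1
    lo={'slim':40}.get(k,h-8)
    vu=np.argwhere(m&(Z>lo)&(Z<90)); P=plane("top",vu[:,::-1],h if k!='slim' else 52)
    c,s,a=rect(P)
    # depth cloud from the side camera around it
    q=Xs.reshape(-1,3); q=q[(np.hypot(*(q[:,:2]-c).T)<50)&(q[:,2]>lo)&(q[:,2]<90)]
    print(k,len(vu),"ztop",round(np.percentile(Z[vu[:,0],vu[:,1]],95),1),"rect",c,s,a,"mean",P[:,:2].mean(0).round(1),"| side",rect(q) if len(q)>5 else None)
hsv=cv2.cvtColor(p,cv2.COLOR_RGB2HSV)
for k,(u,v) in dict(slim=(200,165),wide=(239,171),sq=(192,206),obl=(232,212)).items():
    m=((hsv[...,1]<60)).astype(np.uint8); n,l,st,_=cv2.connectedComponentsWithStats(m)
    mm=(l==l[v,u])&(m>0); vu=np.argwhere(mm); P=plane("top",vu[:,::-1],19)
    print("well",k,len(vu),"z",np.nanmedian(Z[mm]).round(1),rect(P),P[:,:2].mean(0).round(1))
w=(Z>17)&(Z<40); w[:130]=0; w[250:]=0; w[:,:160]=0; w[:,275:]=0
wd=w&(Z>21); vu=np.argwhere(cv2.morphologyEx(wd.astype(np.uint8),cv2.MORPH_OPEN,np.ones((5,5))))
print("blocks",rect(plane("top",vu[:,::-1],24)), np.nanmedian(Z[wd]), "table z",np.nanmedian(Z[185:200,400:415]))
cv2.imwrite("pics/crop.png",cv2.resize(p[130:265,160:480,::-1],None,fx=2.5,fy=2.5,interpolation=cv2.INTER_CUBIC))
E
python3 m.py
```

```text
pot 482 ztop 66.1 rect [468.8 -87.2] [56. 56.] 0.8 mean [468.1 -87.5] | side (array([469.3, -88.4]), array([58. , 55.8]), 80.9)
slim 169 ztop 73.8 rect [ 416.  -376.6] [34.  32.7] 45.8 mean [ 416.5 -376.6] | side (array([ 417.4, -382.8]), array([27.7, 31.9]), 75.1)
sq 356 ztop 69.2 rect [582.2 -89. ] [45.3 44.6] 12.5 mean [582.2 -89. ] | side (array([583.1, -89.5]), array([46.2, 47.4]), 13.6)
obl 296 ztop 69.0 rect [ 598.9 -224.6] [63.1 28.5] 23.8 mean [ 598.1 -225.1] | side (array([ 599.6, -225. ]), array([64.9, 29.1]), 24.0)
opot 117 ztop 60.3 rect [ 567.2 -380.1] [54.4 53.8] 89.0 mean [ 567.5 -381.4] | side (array([ 567.7, -382. ]), array([58. , 52.2]), 63.2)
otin 105 ztop 59.0 rect [ 414.  -231.3] [46.  44.5] 78.5 mean [ 414.2 -231.6] | side (array([ 414.2, -232.2]), array([46.7, 41.7]), 77.3)
yel1 478 ztop 66.0 rect [532.8  21.3] [56.7 56.3] 0.9 mean [532.8  21.5] | side (array([533.2,  20.1]), array([58. , 57.3]), 29.9)
yel2 489 ztop 66.0 rect [357.4 -72.3] [55.2 55.4] 0.8 mean [357.5 -71.5] | side (array([359.1, -72.7]), array([57.4, 57. ]), 31.1)
turq 485 ztop 66.0 rect [393.    9.1] [55.3 55.5] 0.9 mean [393.7   9.2] | side (array([394.6,   8.1]), array([58.5, 55.4]), 66.7)
well slim 263 z 14.6 (array([575.4, 249.4]), array([45.3, 42.7]), 2.5) [575.1 249.7]
well wide 623 z 14.6 (array([559.4, 149.1]), array([69.7, 66.9]), 1.8) [559.6 148.9]
well sq 508 z 14.7 (array([474.7, 265.5]), array([55.1, 56.1]), 80.8) [474.7 265.3]
well obl 478 z 14.7 (array([459.4, 164.4]), array([39. , 73.8]), 81.7) [459.3 164.5]
blocks (array([517.7, 207.9]), array([202.1, 202.5]), 81.3) 24.074031343204545 table z 0.19503746025733043
```

View pics/crop.png

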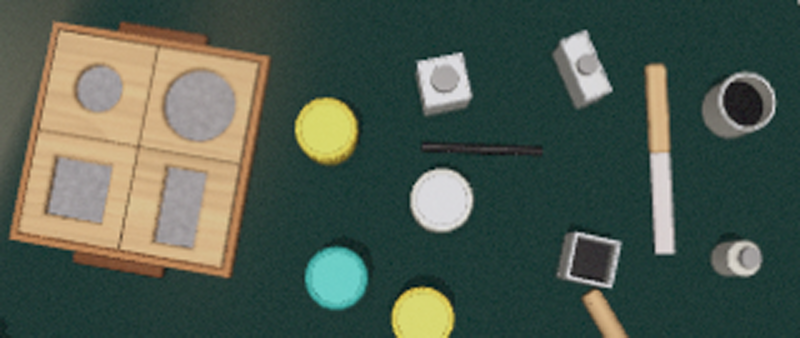

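The crop confirms the targets. The plain white lidded pot (337,210) is the one meant, not the yellow or turquoise ones. The two tins with grey caps are closed, and the two with dark interiors are open. Sizes and heights match the description, so I go for the pot first.

```bash
cat > go.py <<'E'
import sys, numpy as np
from scipy.spatial.transform import Rotation as Ro
from workcell import telemetry
def go(x,y,z,phi):
    o=telemetry.get_obs(); R=Ro.from_rotvec(o["tool_rot"]); p=o["ee_pos"]; f=np.radians(phi)
    T=Ro.from_matrix(np.c_[[-np.sin(f),np.cos(f),0],[np.cos(f),np.sin(f),0],[0,0,-1]])
    if (R.inv()*T).magnitude()>np.pi/2: T=T*Ro.from_rotvec([0,0,np.pi])
    d=(np.array([x,y,z])-p)
    print("clock",round(o["clock"],2),"pos",p.round(1),"gap",round(o["finger_gap"],1),"F",o["force"].round(1),"j1,j6",o["joints"][[0,5]].round(2))
    print("turn(10deg)",(np.degrees((R.inv()*T).as_rotvec())/10).round(2),"| then shift txyz",T.inv().apply(d).round(1),"| xy steps",np.ceil(np.hypot(d[0],d[1])/50))
if __name__=="__main__": go(*map(float,sys.argv[1:]))
E
python3 go.py 469 -87.5 110 90
```

```text
clock 0.1 pos [278.6 558.6 230.1] gap 85.1 F [-0.8  0.5  0.8] j1,j6 [ 1.   -0.11]
turn(10deg) [-0.01 -0.   -2.65] | then shift txyz [-190.4 -646.1  120.1] | xy steps 14.0
```

```bash
python3 -m pendant '[{"az":-0.9,"claw":1},{"az":-0.9},{"az":-0.85},{"tx":-17,"ty":-58},{"tx":-17,"ty":-58},{"tx":-17,"ty":-58},{"tx":-17,"ty":-58},{"tx":-17,"ty":-58},{"tx":-17,"ty":-58},{"tx":-17,"ty":-58},{"tx":-17,"ty":-58},{"tx":-17,"ty":-58}]' 40; python3 go.py 469 -87.5 110 90
```

```text
clock 0.1 pos [278.6 558.6 230.1] gap 85.1 F [-0.8  0.5  0.8] j1,j6 [ 1.   -0.11]
turn(10deg) [-0.01 -0.   -2.65] | then shift txyz [-190.4 -646.1  120.1] | xy steps 14.0schema error: expected keys tx, ty, tz, ax, ay, az, claw
```

```bash
python3 -m pendant '[{"tx":0,"ty":0,"tz":0,"ax":0,"ay":0,"az":-0.9,"claw":1},{"tx":0,"ty":0,"tz":0,"ax":0,"ay":0,"az":-0.9,"claw":1},{"tx":0,"ty":0,"tz":0,"ax":0,"ay":0,"az":-0.85,"claw":1},{"tx":-17,"ty":-58,"tz":0,"ax":0,"ay":0,"az":0,"claw":1},{"tx":-17,"ty":-58,"tz":0,"ax":0,"ay":0,"az":0,"claw":1},{"tx":-17,"ty":-58,"tz":0,"ax":0,"ay":0,"az":0,"claw":1},{"tx":-17,"ty":-58,"tz":0,"ax":0,"ay":0,"az":0,"claw":1},{"tx":-17,"ty":-58,"tz":0,"ax":0,"ay":0,"az":0,"claw":1},{"tx":-17,"ty":-58,"tz":0,"ax":0,"ay":0,"az":0,"claw":1},{"tx":-17,"ty":-58,"tz":0,"ax":0,"ay":0,"az":0,"claw":1},{"tx":-17,"ty":-58,"tz":0,"ax":0,"ay":0,"az":0,"claw":1},{"tx":-17,"ty":-58,"tz":0,"ax":0,"ay":0,"az":0,"claw":1}]' 40; python3 go.py 469 -87.5 110 90
```

```text
clock: 1.6
ee_pos: [431.8, 35.4, 231.1]
tool_rot: [0.001, 3.141, 0.0]
force: [0.6, 0.0, -0.0]
finger_gap: 85.6
gripper_force: 0.0
clock 1.6 pos [431.8  35.4 231.1] gap 85.6 F [ 0.6  0.  -0. ] j1,j6 [-0.08 -1.65]
turn(10deg) [ 0.  0. -0.] | then shift txyz [ -37.2 -122.9  121.1] | xy steps 3.0
```

```bash
python3 -m pendant '[{"tx":-12.5,"ty":-41,"tz":0,"ax":0,"ay":0,"az":0,"claw":1},{"tx":-12.5,"ty":-41,"tz":0,"ax":0,"ay":0,"az":0,"claw":1},{"tx":-12.5,"ty":-41,"tz":0,"ax":0,"ay":0,"az":0,"claw":1},{"tx":0,"ty":0,"tz":45,"ax":0,"ay":0,"az":0,"claw":1},{"tx":0,"ty":0,"tz":45,"ax":0,"ay":0,"az":0,"claw":1},{"tx":0,"ty":0,"tz":45,"ax":0,"ay":0,"az":0,"claw":1},{"tx":0,"ty":0,"tz":30,"ax":0,"ay":0,"az":0,"claw":1},{"tx":0,"ty":0,"tz":20,"ax":0,"ay":0,"az":0,"claw":1},{"tx":0,"ty":0,"tz":18,"ax":0,"ay":0,"az":0,"claw":1},{"tx":0,"ty":0,"tz":16,"ax":0,"ay":0,"az":0,"claw":1},{"tx":0,"ty":0,"tz":0,"ax":0,"ay":0,"az":0,"claw":1}]'; python3 go.py 469 -87.5 12 90
```

```text
clock: 2.98
ee_pos: [467.8, -85.3, 10.9]
tool_rot: [-0.0, -3.138, -0.002]
force: [0.3, 0.3, 0.3]
finger_gap: 85.2
gripper_force: 0.0
clock 2.98 pos [467.8 -85.3  10.9] gap 85.2 F [0.3 0.3 0.3] j1,j6 [-0.33 -1.9 ]
turn(10deg) [ 0.01 -0.02 -0.  ] | then shift txyz [-1.2 -2.2 -1.1] | xy steps 1.0
```

```bash
python3 -m pendant '[{"tx":-1,"ty":-2,"tz":0,"ax":0,"ay":0,"az":0,"claw":1},{"tx":0,"ty":0,"tz":0,"ax":0,"ay":0,"az":0,"claw":0.4},{"tx":0,"ty":0,"tz":0,"ax":0,"ay":0,"az":0,"claw":0.4},{"tx":0,"ty":0,"tz":0,"ax":0,"ay":0,"az":0,"claw":0.4},{"tx":0,"ty":0,"tz":0,"ax":0,"ay":0,"az":0,"claw":0.4},{"tx":0,"ty":0,"tz":0,"ax":0,"ay":0,"az":0,"claw":0.4},{"tx":0,"ty":0,"tz":0,"ax":0,"ay":0,"az":0,"claw":0.4}]' 40; python3 go.py 559.5 149 140 81.3
```

```text
clock: 3.85
ee_pos: [471.2, -87.9, 13.5]
tool_rot: [0.0, 3.14, -0.001]
force: [-1.5, 1.4, 5.0]
finger_gap: 56.4
gripper_force: 41.3
clock 3.85 pos [471.2 -87.9  13.5] gap 56.4 F [-1.5  1.4  5. ] j1,j6 [-0.33 -1.9 ]
turn(10deg) [-0.    0.01  0.87] | then shift txyz [ -51.5  247.6 -126.5] | xy steps 6.0
```

```bash
python3 -m pendant '[{"tx":0,"ty":0,"tz":-30,"ax":0,"ay":0,"az":0,"claw":0.4},{"tx":0,"ty":0,"tz":-50,"ax":0,"ay":0,"az":0,"claw":0.4},{"tx":0,"ty":0,"tz":-50,"ax":0,"ay":0,"az":0.87,"claw":0.4},{"tx":-8.7,"ty":41,"tz":0,"ax":0,"ay":0,"az":0,"claw":0.4},{"tx":-8.7,"ty":41,"tz":0,"ax":0,"ay":0,"az":0,"claw":0.4},{"tx":-8.7,"ty":41,"tz":0,"ax":0,"ay":0,"az":0,"claw":0.4},{"tx":-8.7,"ty":41,"tz":0,"ax":0,"ay":0,"az":0,"claw":0.4},{"tx":-8.7,"ty":41,"tz":0,"ax":0,"ay":0,"az":0,"claw":0.4},{"tx":-8.7,"ty":42.5,"tz":0,"ax":0,"ay":0,"az":0,"claw":0.4},{"tx":0,"ty":0,"tz":0,"ax":0,"ay":0,"az":0,"claw":0.4},{"tx":0,"ty":0,"tz":0,"ax":0,"ay":0,"az":0,"claw":0.4}]'; python3 go.py 560 149 28 81.3
```

```text
clock: 5.22
ee_pos: [558.4, 148.6, 141.4]
tool_rot: [-0.238, -3.131, 0.002]
force: [-0.8, -0.4, -1.6]
finger_gap: 55.7
gripper_force: 43.8
clock 5.22 pos [558.4 148.6 141.4] gap 55.7 F [-0.8 -0.4 -1.6] j1,j6 [ 0.14 -1.28]
turn(10deg) [-0.01 -0.01  0.  ] | then shift txyz [ -1.5   0.6 113.4] | xy steps 1.0
```

```bash
python3 -m pendant '[{"tx":-1,"ty":0.5,"tz":30,"ax":0,"ay":0,"az":0,"claw":0.4},{"tx":0,"ty":0,"tz":30,"ax":0,"ay":0,"az":0,"claw":0.4},{"tx":0,"ty":0,"tz":25,"ax":0,"ay":0,"az":0,"claw":0.4},{"tx":0,"ty":0,"tz":15,"ax":0,"ay":0,"az":0,"claw":0.4},{"tx":0,"ty":0,"tz":8,"ax":0,"ay":0,"az":0,"claw":0.4},{"tx":0,"ty":0,"tz":4,"ax":0,"ay":0,"az":0,"claw":0.4},{"tx":0,"ty":0,"tz":3,"ax":0,"ay":0,"az":0,"claw":0.4},{"tx":0,"ty":0,"tz":0,"ax":0,"ay":0,"az":0,"claw":0.4}]'; python3 go.py 560 149 27 81.3
```

```text
clock: 6.22
ee_pos: [561.0, 149.4, 27.8]
tool_rot: [0.239, 3.132, 0.0]
force: [-0.2, 1.1, -2.9]
finger_gap: 56.0
gripper_force: 43.9
clock 6.22 pos [561.  149.4  27.8] gap 56.0 F [-0.2  1.1 -2.9] j1,j6 [ 0.14 -1.28]
turn(10deg) [ 0.    0.01 -0.  ] | then shift txyz [ 0.9 -0.5  0.8] | xy steps 1.0
```

```bash
python3 -m pendant '[{"tx":0,"ty":0,"tz":1,"ax":0,"ay":0,"az":0,"claw":0.4},{"tx":0,"ty":0,"tz":0,"ax":0,"ay":0,"az":0,"claw":0.82},{"tx":0,"ty":0,"tz":0,"ax":0,"ay":0,"az":0,"claw":0.82},{"tx":0,"ty":0,"tz":0,"ax":0,"ay":0,"az":0,"claw":0.82},{"tx":0,"ty":0,"tz":-20,"ax":0,"ay":0,"az":0,"claw":0.82},{"tx":0,"ty":0,"tz":-40,"ax":0,"ay":0,"az":0,"claw":0.82},{"tx":0,"ty":0,"tz":-50,"ax":0,"ay":0,"az":0,"claw":0.82},{"tx":0,"ty":0,"tz":-20,"ax":0,"ay":0,"az":0,"claw":0.82}]'; python3 go.py 582.2 -89 15 102.5
```

```text
clock: 7.22
ee_pos: [563.3, 149.7, 161.6]
tool_rot: [0.238, 3.124, 0.003]
force: [-0.1, 0.5, 0.2]
finger_gap: 70.2
gripper_force: 0.0
clock 7.22 pos [563.3 149.7 161.6] gap 70.2 F [-0.1  0.5  0.2] j1,j6 [ 0.14 -1.28]
turn(10deg) [ 0.01  0.05 -2.12] | then shift txyz [  33.2 -237.2  146.6] | xy steps 5.0
```

```bash
python3 -m pendant '[{"tx":0,"ty":0,"tz":0,"ax":0,"ay":0,"az":-0.7,"claw":0.9},{"tx":0,"ty":0,"tz":0,"ax":0,"ay":0,"az":-0.7,"claw":0.9},{"tx":0,"ty":0,"tz":0,"ax":0,"ay":0,"az":-0.72,"claw":0.9},{"tx":6,"ty":-47.4,"tz":0,"ax":0,"ay":0,"az":0,"claw":1},{"tx":6,"ty":-47.4,"tz":0,"ax":0,"ay":0,"az":0,"claw":1},{"tx":6,"ty":-47.4,"tz":0,"ax":0,"ay":0,"az":0,"claw":1},{"tx":6,"ty":-47.4,"tz":0,"ax":0,"ay":0,"az":0,"claw":1},{"tx":6,"ty":-47.4,"tz":0,"ax":0,"ay":0,"az":0,"claw":1},{"tx":0,"ty":0,"tz":30,"ax":0,"ay":0,"az":0,"claw":1},{"tx":0,"ty":0,"tz":20,"ax":0,"ay":0,"az":0,"claw":1},{"tx":0,"ty":0,"tz":0,"ax":0,"ay":0,"az":0,"claw":1},{"tx":0,"ty":0,"tz":0,"ax":0,"ay":0,"az":0,"claw":1}]'; python3 go.py 582.2 -89 15 102.5
python3 - <<'E'
from workcell import eyes; import cv2
p,d=eyes.read_camera("top"); cv2.imwrite("pics/a1.png",cv2.resize(p[110:270,150:470,::-1],None,fx=2.5,fy=2.5))
E
```

```text
clock: 8.72
ee_pos: [582.7, -87.9, 106.7]
tool_rot: [-0.343, 3.122, -0.0]
force: [0.5, 0.4, -0.3]
finger_gap: 85.5
gripper_force: 0.0
clock 8.72 pos [582.7 -87.9 106.7] gap 85.5 F [ 0.5  0.4 -0.3] j1,j6 [-0.27 -2.06]
turn(10deg) [-0.    0.    0.01] | then shift txyz [ 0.7 -0.9 91.7] | xy steps 1.0
```

View pics/a1.png

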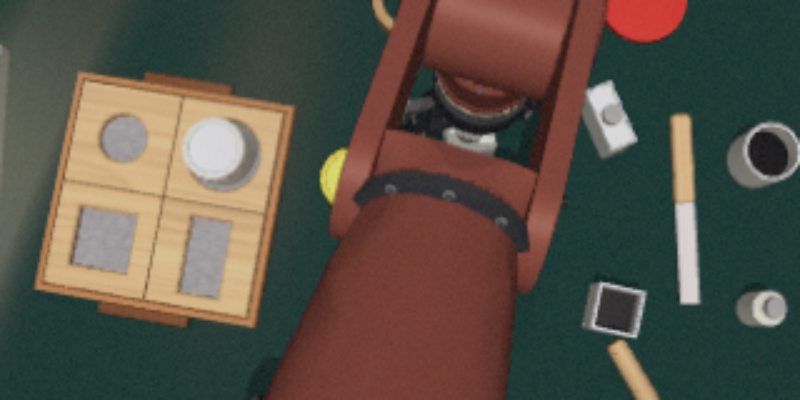

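The pot stands in the wide well (crop 214,148), and the shift up and left looks like parallax. I'll measure it later. Next is the square tin.

```bash
python3 -m pendant '[{"tx":0.5,"ty":-0.5,"tz":35,"ax":0,"ay":0,"az":0,"claw":1},{"tx":0,"ty":0,"tz":30,"ax":0,"ay":0,"az":0,"claw":1},{"tx":0,"ty":0,"tz":16,"ax":0,"ay":0,"az":0,"claw":1},{"tx":0,"ty":0,"tz":10,"ax":0,"ay":0,"az":0,"claw":1},{"tx":0,"ty":0,"tz":0,"ax":0,"ay":0,"az":0,"claw":1},{"tx":0,"ty":0,"tz":0,"ax":0,"ay":0,"az":0,"claw":0.3},{"tx":0,"ty":0,"tz":0,"ax":0,"ay":0,"az":0,"claw":0.3},{"tx":0,"ty":0,"tz":0,"ax":0,"ay":0,"az":0,"claw":0.3},{"tx":0,"ty":0,"tz":0,"ax":0,"ay":0,"az":0,"claw":0.3},{"tx":0,"ty":0,"tz":0,"ax":0,"ay":0,"az":0,"claw":0.3},{"tx":0,"ty":0,"tz":0,"ax":0,"ay":0,"az":0,"claw":0.3},{"tx":0,"ty":0,"tz":0,"ax":0,"ay":0,"az":0,"claw":0.3}]' 40; python3 go.py 474.7 265.4 140 81.3
```

```text
clock: 10.28
ee_pos: [583.0, -89.3, 16.4]
tool_rot: [-0.341, 3.121, -0.001]
force: [-1.2, 0.9, 6.4]
finger_gap: 43.4
gripper_force: 42.5
clock 10.28 pos [583.  -89.3  16.4] gap 43.4 F [-1.2  0.9  6.4] j1,j6 [-0.27 -2.06]
turn(10deg) [-0.    0.01  2.12] | then shift txyz [ 160.7  334.2 -123.6] | xy steps 8.0
```

```bash
python3 -m pendant '[{"tx":0,"ty":0,"tz":-30,"ax":0,"ay":0,"az":0,"claw":0.3},{"tx":0,"ty":0,"tz":-50,"ax":0,"ay":0,"az":0.7,"claw":0.3},{"tx":0,"ty":0,"tz":-50,"ax":0,"ay":0,"az":0.7,"claw":0.3},{"tx":0,"ty":0,"tz":0,"ax":0,"ay":0,"az":0.72,"claw":0.3},{"tx":23,"ty":47.7,"tz":0,"ax":0,"ay":0,"az":0,"claw":0.3},{"tx":23,"ty":47.7,"tz":0,"ax":0,"ay":0,"az":0,"claw":0.3},{"tx":23,"ty":47.7,"tz":0,"ax":0,"ay":0,"az":0,"claw":0.3},{"tx":23,"ty":47.7,"tz":0,"ax":0,"ay":0,"az":0,"claw":0.3},{"tx":23,"ty":47.7,"tz":0,"ax":0,"ay":0,"az":0,"claw":0.3},{"tx":23,"ty":47.7,"tz":0,"ax":0,"ay":0,"az":0,"claw":0.3},{"tx":23,"ty":47.7,"tz":0,"ax":0,"ay":0,"az":0,"claw":0.3},{"tx":0,"ty":0,"tz":0,"ax":0,"ay":0,"az":0,"claw":0.3}]'; python3 -m pendant '[{"tx":0,"ty":0,"tz":0,"ax":0,"ay":0,"az":0,"claw":0.3},{"tx":0,"ty":0,"tz":0,"ax":0,"ay":0,"az":0,"claw":0.3}]';  python3 go.py 474.7 265.4 29 81.3
```

```text
clock: 11.78
ee_pos: [471.0, 267.8, 143.8]
tool_rot: [-0.23, -3.13, 0.001]
force: [0.3, -0.5, -2.4]
finger_gap: 43.7
gripper_force: 42.5
clock: 12.02
ee_pos: [473.5, 263.9, 144.7]
tool_rot: [-0.241, -3.131, 0.002]
force: [-0.1, 0.1, -2.2]
finger_gap: 43.7
gripper_force: 42.5
clock 12.03 pos [473.5 263.9 144.7] gap 43.7 F [-0.1  0.1 -2.2] j1,j6 [ 0.38 -1.04]
turn(10deg) [-0.01 -0.   -0.01] | then shift txyz [ -0.9   1.6 115.7] | xy steps 1.0
```

```bash
python3 -m pendant '[{"tx":-0.5,"ty":0.5,"tz":35,"ax":0,"ay":0,"az":0,"claw":0.3},{"tx":0,"ty":0,"tz":30,"ax":0,"ay":0,"az":0,"claw":0.3},{"tx":0,"ty":0,"tz":25,"ax":0,"ay":0,"az":0,"claw":0.3},{"tx":0,"ty":0,"tz":13,"ax":0,"ay":0,"az":0,"claw":0.3},{"tx":0,"ty":0,"tz":6,"ax":0,"ay":0,"az":0,"claw":0.3},{"tx":0,"ty":0,"tz":4,"ax":0,"ay":0,"az":0,"claw":0.3},{"tx":0,"ty":0,"tz":2,"ax":0,"ay":0,"az":0,"claw":0.3},{"tx":0,"ty":0,"tz":0.5,"ax":0,"ay":0,"az":0,"claw":0.3},{"tx":0,"ty":0,"tz":0,"ax":0,"ay":0,"az":0,"claw":0.3}]'
```

```text
clock: 13.15
ee_pos: [474.6, 266.0, 30.4]
tool_rot: [0.238, 3.131, 0.001]
force: [0.9, -0.2, -2.0]
finger_gap: 43.5
gripper_force: 42.6
```

```bash
python3 -m pendant '[{"tx":0,"ty":0,"tz":0,"ax":0,"ay":0,"az":0,"claw":0.7},{"tx":0,"ty":0,"tz":0,"ax":0,"ay":0,"az":0,"claw":0.7},{"tx":0,"ty":0,"tz":0,"ax":0,"ay":0,"az":0,"claw":0.7},{"tx":0,"ty":0,"tz":-20,"ax":0,"ay":0,"az":0,"claw":0.7},{"tx":0,"ty":0,"tz":-40,"ax":0,"ay":0,"az":0,"claw":0.7},{"tx":0,"ty":0,"tz":-50,"ax":0,"ay":0,"az":0,"claw":0.7},{"tx":0,"ty":0,"tz":-20,"ax":0,"ay":0,"az":0,"claw":0.7},{"tx":0,"ty":0,"tz":0,"ax":0,"ay":0,"az":0,"claw":0.7}]'; python3 go.py 417 -378 90 75;python3 go.py 598.5 -225 90 113.8
```

```text
clock: 14.15
ee_pos: [475.9, 266.4, 162.4]
tool_rot: [0.238, 3.128, 0.004]
force: [0.7, 0.6, -0.1]
finger_gap: 59.8
gripper_force: 0.0
clock 14.15 pos [475.9 266.4 162.4] gap 59.8 F [ 0.7  0.6 -0.1] j1,j6 [ 0.38 -1.04]
turn(10deg) [0.02 0.03 0.63] | then shift txyz [-109.9 -637.7   72.4] | xy steps 13.0
clock 14.15 pos [475.9 266.4 162.4] gap 59.8 F [ 0.7  0.6 -0.1] j1,j6 [ 0.38 -1.04]
turn(10deg) [ 0.01  0.03 -3.25] | then shift txyz [  86.1 -499.1   72.4] | xy steps 11.0
```

```bash
python3 -m pendant '[{"tx":0,"ty":0,"tz":0,"ax":0,"ay":0,"az":0.63,"claw":0.75},{"tx":-9.1,"ty":-53.1,"tz":0,"ax":0,"ay":0,"az":0,"claw":0.75},{"tx":-9.1,"ty":-53.1,"tz":0,"ax":0,"ay":0,"az":0,"claw":0.75},{"tx":-9.1,"ty":-53.1,"tz":0,"ax":0,"ay":0,"az":0,"claw":0.75},{"tx":-9.1,"ty":-53.1,"tz":0,"ax":0,"ay":0,"az":0,"claw":0.75},{"tx":-9.1,"ty":-53.1,"tz":0,"ax":0,"ay":0,"az":0,"claw":0.75},{"tx":-9.1,"ty":-53.1,"tz":0,"ax":0,"ay":0,"az":0,"claw":0.75},{"tx":-9.1,"ty":-53.1,"tz":0,"ax":0,"ay":0,"az":0,"claw":0.75},{"tx":-9.1,"ty":-53.1,"tz":0,"ax":0,"ay":0,"az":0,"claw":0.75},{"tx":-9.1,"ty":-53.1,"tz":0,"ax":0,"ay":0,"az":0,"claw":0.75},{"tx":-9.1,"ty":-53.1,"tz":0,"ax":0,"ay":0,"az":0,"claw":0.75},{"tx":-9.1,"ty":-53.1,"tz":0,"ax":0,"ay":0,"az":0,"claw":0.75}]'; python3 -m pendant '[{"tx":-9.1,"ty":-53.1,"tz":30,"ax":0,"ay":0,"az":0,"claw":0.75},{"tx":0,"ty":0,"tz":25,"ax":0,"ay":0,"az":0,"claw":0.75},{"tx":0,"ty":0,"tz":0,"ax":0,"ay":0,"az":0,"claw":0.75},{"tx":0,"ty":0,"tz":0,"ax":0,"ay":0,"az":0,"claw":0.75}]'; python3 go.py 417 -378 15 75
cat > chk.py <<'E'
from h import *
# centre of placed things: top view; pixels of a bright top in the depth band
p,d=eyes.read_camera("top"); Z=cloud("top",d)[...,2]
for k,c,h in (("pot",(559.5,149),78),("square",(474.7,265.4),70),("slim",(575.2,249.5),66),("oblong",(459.4,164.4),70)):
    v,u=np.mgrid[:400,:640]; X=plane("top",np.stack([u,v],-1).reshape(-1,2),h).reshape(400,640,3)
    m=(np.hypot(X[...,0]-c[0],X[...,1]-c[1])<48)&(Z>h-8)&(Z<h+25)
    if m.sum()>50: print(k,m.sum(),"ztop",np.percentile(Z[m],95).round(1),rect(X[m]),"want",c)
E
python3 chk.py
```

```text
clock: 15.65
ee_pos: [418.1, -325.2, 157.7]
tool_rot: [-0.411, -3.112, -0.003]
force: [0.8, -0.0, 0.3]
finger_gap: 64.4
gripper_force: 0.0
clock: 16.15
ee_pos: [414.3, -377.2, 104.3]
tool_rot: [-0.41, -3.114, -0.002]
force: [-0.2, 0.5, -0.3]
finger_gap: 64.0
gripper_force: 0.0
clock 16.15 pos [ 414.3 -377.2  104.3] gap 64.0 F [-0.2  0.5 -0.3] j1,j6 [-0.86 -2.17]
turn(10deg) [ 0.   -0.01  0.  ] | then shift txyz [-2.8 -0.  89.3] | xy steps 1.0
pot 471 ztop 80.0 (array([558.2, 148.8]), array([55.3, 54.1]), 46.5) want (559.5, 149)
square 368 ztop 83.9 (array([474.1, 264.8]), array([46.8, 44.4]), 81.1) want (474.7, 265.4)
```

Both placed containers sit within 2 mm of their well centres and at seated height. Now the bottle.

```bash
python3 -m pendant '[{"tx":-1.5,"ty":0,"tz":35,"ax":0,"ay":0,"az":0,"claw":0.75},{"tx":0,"ty":0,"tz":30,"ax":0,"ay":0,"az":0,"claw":0.75},{"tx":0,"ty":0,"tz":15,"ax":0,"ay":0,"az":0,"claw":0.75},{"tx":0,"ty":0,"tz":9,"ax":0,"ay":0,"az":0,"claw":0.75},{"tx":0,"ty":0,"tz":0,"ax":0,"ay":0,"az":0,"claw":0.75},{"tx":0,"ty":0,"tz":0,"ax":0,"ay":0,"az":0,"claw":0.2},{"tx":0,"ty":0,"tz":0,"ax":0,"ay":0,"az":0,"claw":0.2},{"tx":0,"ty":0,"tz":0,"ax":0,"ay":0,"az":0,"claw":0.2},{"tx":0,"ty":0,"tz":0,"ax":0,"ay":0,"az":0,"claw":0.2},{"tx":0,"ty":0,"tz":0,"ax":0,"ay":0,"az":0,"claw":0.2},{"tx":0,"ty":0,"tz":0,"ax":0,"ay":0,"az":0,"claw":0.2},{"tx":0,"ty":0,"tz":0,"ax":0,"ay":0,"az":0,"claw":0.2}]' 35; python3 go.py 575.2 249.5 145 81.3
```

```text
clock: 17.7
ee_pos: [416.8, -379.3, 17.1]
tool_rot: [0.41, 3.113, -0.002]
force: [-0.1, 0.7, 6.3]
finger_gap: 33.1
gripper_force: 35.2
clock 17.7 pos [ 416.8 -379.3   17.1] gap 33.1 F [-0.1  0.7  6.3] j1,j6 [-0.86 -2.17]
turn(10deg) [-0.01  0.01 -0.63] | then shift txyz [ -61.5  645.6 -127.9] | xy steps 13.0
```

```bash
python3 -m pendant '[{"tx":0,"ty":0,"tz":-30,"ax":0,"ay":0,"az":0,"claw":0.2},{"tx":0,"ty":0,"tz":-50,"ax":0,"ay":0,"az":0,"claw":0.2},{"tx":0,"ty":0,"tz":-50,"ax":0,"ay":0,"az":-0.63,"claw":0.2},{"tx":-5.1,"ty":53.8,"tz":0,"ax":0,"ay":0,"az":0,"claw":0.2},{"tx":-5.1,"ty":53.8,"tz":0,"ax":0,"ay":0,"az":0,"claw":0.2},{"tx":-5.1,"ty":53.8,"tz":0,"ax":0,"ay":0,"az":0,"claw":0.2},{"tx":-5.1,"ty":53.8,"tz":0,"ax":0,"ay":0,"az":0,"claw":0.2},{"tx":-5.1,"ty":53.8,"tz":0,"ax":0,"ay":0,"az":0,"claw":0.2},{"tx":-5.1,"ty":53.8,"tz":0,"ax":0,"ay":0,"az":0,"claw":0.2},{"tx":-5.1,"ty":53.8,"tz":0,"ax":0,"ay":0,"az":0,"claw":0.2},{"tx":-5.1,"ty":53.8,"tz":0,"ax":0,"ay":0,"az":0,"claw":0.2},{"tx":-5.1,"ty":53.8,"tz":0,"ax":0,"ay":0,"az":0,"claw":0.2}]'; python3 -m pendant '[{"tx":-5.1,"ty":53.8,"tz":0,"ax":0,"ay":0,"az":0,"claw":0.2},{"tx":-5.1,"ty":53.8,"tz":0,"ax":0,"ay":0,"az":0,"claw":0.2},{"tx":-5.1,"ty":53.8,"tz":0,"ax":0,"ay":0,"az":0,"claw":0.2},{"tx":0,"ty":0,"tz":0,"ax":0,"ay":0,"az":0,"claw":0.2},{"tx":0,"ty":0,"tz":0,"ax":0,"ay":0,"az":0,"claw":0.2}]'; python3 go.py 575.2 249.5 29 81.3
python3 - <<'E'
from workcell import eyes; import cv2
p,d=eyes.read_camera("side"); cv2.imwrite("pics/a2.png",cv2.resize(p[60:260,200:460,::-1],None,fx=3,fy=3))
E
```

```text
clock: 19.2
ee_pos: [534.4, 94.8, 145.3]
tool_rot: [-0.239, -3.132, 0.001]
force: [0.3, -0.7, -0.2]
finger_gap: 33.0
gripper_force: 35.1
clock: 19.82
ee_pos: [573.4, 250.0, 144.8]
tool_rot: [-0.237, -3.131, 0.002]
force: [-0.5, -0.1, 0.1]
finger_gap: 33.4
gripper_force: 35.2
clock 19.82 pos [573.4 250.  144.8] gap 33.4 F [-0.5 -0.1  0.1] j1,j6 [ 0.3  -1.12]
turn(10deg) [-0.01 -0.01  0.  ] | then shift txyz [ -1.9  -0.2 115.8] | xy steps 1.0
```

View pics/a2.png

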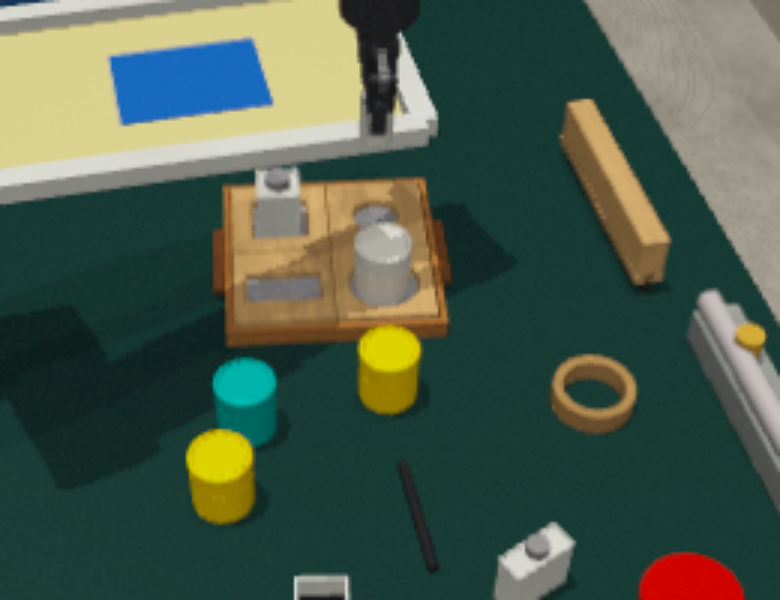

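The bottle hangs upright under the gripper (crop 376,120). The pot and the square tin stand in their wells. Lowering.

```bash
python3 -m pendant '[{"tx":-1,"ty":0,"tz":35,"ax":0,"ay":0,"az":0,"claw":0.2},{"tx":0,"ty":0,"tz":30,"ax":0,"ay":0,"az":0,"claw":0.2},{"tx":0,"ty":0,"tz":25,"ax":0,"ay":0,"az":0,"claw":0.2},{"tx":0,"ty":0,"tz":13,"ax":0,"ay":0,"az":0,"claw":0.2},{"tx":0,"ty":0,"tz":6,"ax":0,"ay":0,"az":0,"claw":0.2},{"tx":0,"ty":0,"tz":4,"ax":0,"ay":0,"az":0,"claw":0.2},{"tx":0,"ty":0,"tz":2,"ax":0,"ay":0,"az":0,"claw":0.2},{"tx":0,"ty":0,"tz":0.5,"ax":0,"ay":0,"az":0,"claw":0.2},{"tx":0,"ty":0,"tz":0,"ax":0,"ay":0,"az":0,"claw":0.2}]'
```

```text
clock: 21.0
ee_pos: [575.8, 250.4, 31.2]
tool_rot: [0.238, 3.131, 0.0]
force: [-0.4, 0.1, 2.1]
finger_gap: 33.2
gripper_force: 35.4
```

```bash
python3 -m pendant '[{"tx":0,"ty":0,"tz":0,"ax":0,"ay":0,"az":0,"claw":0.58},{"tx":0,"ty":0,"tz":0,"ax":0,"ay":0,"az":0,"claw":0.58},{"tx":0,"ty":0,"tz":0,"ax":0,"ay":0,"az":0,"claw":0.58},{"tx":0,"ty":0,"tz":-20,"ax":0,"ay":0,"az":0,"claw":0.58},{"tx":0,"ty":0,"tz":-40,"ax":0,"ay":0,"az":0,"claw":0.58},{"tx":0,"ty":0,"tz":-50,"ax":0,"ay":0,"az":0,"claw":0.58},{"tx":0,"ty":0,"tz":-20,"ax":0,"ay":0,"az":0,"claw":0.58},{"tx":0,"ty":0,"tz":0,"ax":0,"ay":0,"az":0,"claw":0.58}]'; python3 go.py 598.5 -225 90 113.8
```

```text
clock: 22.0
ee_pos: [576.8, 250.8, 163.2]
tool_rot: [0.238, 3.128, 0.003]
force: [0.6, 0.4, -0.6]
finger_gap: 49.3
gripper_force: 0.0
clock 22.0 pos [576.8 250.8 163.2] gap 49.3 F [ 0.6  0.4 -0.6] j1,j6 [ 0.3  -1.12]
turn(10deg) [ 0.01  0.03 -3.25] | then shift txyz [ 172.2 -444.1   73.2] | xy steps 10.0
```

```bash
python3 -m pendant '[{"tx":0,"ty":0,"tz":0,"ax":0,"ay":0,"az":-0.85,"claw":0.8},{"tx":0,"ty":0,"tz":0,"ax":0,"ay":0,"az":-0.8,"claw":0.8},{"tx":0,"ty":0,"tz":0,"ax":0,"ay":0,"az":-0.8,"claw":0.8},{"tx":0,"ty":0,"tz":0,"ax":0,"ay":0,"az":-0.8,"claw":0.8},{"tx":21.4,"ty":-55.5,"tz":0,"ax":0,"ay":0,"az":0,"claw":0.8},{"tx":21.4,"ty":-55.5,"tz":0,"ax":0,"ay":0,"az":0,"claw":0.8},{"tx":21.4,"ty":-55.5,"tz":0,"ax":0,"ay":0,"az":0,"claw":0.8},{"tx":21.4,"ty":-55.5,"tz":0,"ax":0,"ay":0,"az":0,"claw":0.8},{"tx":21.4,"ty":-55.5,"tz":0,"ax":0,"ay":0,"az":0,"claw":0.8},{"tx":21.4,"ty":-55.5,"tz":0,"ax":0,"ay":0,"az":0,"claw":0.8},{"tx":21.4,"ty":-55.5,"tz":0,"ax":0,"ay":0,"az":0,"claw":0.8},{"tx":21.4,"ty":-55.5,"tz":0,"ax":0,"ay":0,"az":0,"claw":0.8}]'; python3 -m pendant '[{"tx":0,"ty":0,"tz":30,"ax":0,"ay":0,"az":0,"claw":0.8},{"tx":0,"ty":0,"tz":25,"ax":0,"ay":0,"az":0,"claw":0.8},{"tx":0,"ty":0,"tz":0,"ax":0,"ay":0,"az":0,"claw":0.8},{"tx":0,"ty":0,"tz":0,"ax":0,"ay":0,"az":0,"claw":0.8}]'; python3 go.py 598.7 -225 15 113.8; python3 chk.py
```

```text
clock: 23.5
ee_pos: [595.8, -226.1, 157.1]
tool_rot: [0.646, -3.071, -0.005]
force: [0.9, -0.7, -0.3]
finger_gap: 68.4
gripper_force: 0.0
clock: 24.0
ee_pos: [597.2, -224.7, 104.6]
tool_rot: [0.648, -3.073, -0.001]
force: [-0.1, 0.6, 1.0]
finger_gap: 68.4
gripper_force: 0.0
clock 24.0 pos [ 597.2 -224.7  104.6] gap 68.4 F [-0.1  0.6  1. ] j1,j6 [-0.47 -2.46]
turn(10deg) [ 0.01 -0.01 -0.  ] | then shift txyz [-1.2 -0.9 89.6] | xy steps 1.0
pot 466 ztop 79.6 (array([558.2, 148.9]), array([54. , 56.2]), 0.8) want (559.5, 149)
square 368 ztop 83.6 (array([474.1, 265. ]), array([46.4, 44.4]), 80.9) want (474.7, 265.4)
slim 157 ztop 87.4 (array([573.8, 248.9]), array([32.8, 30. ]), 46.7) want (575.2, 249.5)
```

All three are seated, so I descend on the oblong tin.

```bash
python3 -m pendant '[{"tx":-0.7,"ty":-0.5,"tz":35,"ax":0,"ay":0,"az":0,"claw":0.8},{"tx":0,"ty":0,"tz":30,"ax":0,"ay":0,"az":0,"claw":0.8},{"tx":0,"ty":0,"tz":15,"ax":0,"ay":0,"az":0,"claw":0.8},{"tx":0,"ty":0,"tz":9,"ax":0,"ay":0,"az":0,"claw":0.8},{"tx":0,"ty":0,"tz":0,"ax":0,"ay":0,"az":0,"claw":0.8},{"tx":0,"ty":0,"tz":0,"ax":0,"ay":0,"az":0,"claw":0.15},{"tx":0,"ty":0,"tz":0,"ax":0,"ay":0,"az":0,"claw":0.15},{"tx":0,"ty":0,"tz":0,"ax":0,"ay":0,"az":0,"claw":0.15},{"tx":0,"ty":0,"tz":0,"ax":0,"ay":0,"az":0,"claw":0.15},{"tx":0,"ty":0,"tz":0,"ax":0,"ay":0,"az":0,"claw":0.15},{"tx":0,"ty":0,"tz":0,"ax":0,"ay":0,"az":0,"claw":0.15},{"tx":0,"ty":0,"tz":0,"ax":0,"ay":0,"az":0,"claw":0.15}]' 40; python3 go.py 459.4 164.4 145 81.4
```

```text
clock: 25.55
ee_pos: [599.3, -225.6, 17.4]
tool_rot: [-0.647, 3.073, -0.002]
force: [-1.0, 0.6, 5.1]
finger_gap: 25.6
gripper_force: 41.0
clock 25.55 pos [ 599.3 -225.6   17.4] gap 25.6 F [-1.   0.6  5.1] j1,j6 [-0.47 -2.46]
turn(10deg) [-0.01  0.01  3.24] | then shift txyz [ 196.6  364.7 -127.6] | xy steps 9.0
```

```bash
python3 -m pendant '[{"tx":0,"ty":0,"tz":-30,"ax":0,"ay":0,"az":0,"claw":0.15},{"tx":0,"ty":0,"tz":-50,"ax":0,"ay":0,"az":0.81,"claw":0.15},{"tx":0,"ty":0,"tz":-50,"ax":0,"ay":0,"az":0.81,"claw":0.15},{"tx":0,"ty":0,"tz":0,"ax":0,"ay":0,"az":0.81,"claw":0.15},{"tx":0,"ty":0,"tz":0,"ax":0,"ay":0,"az":0.81,"claw":0.15},{"tx":28,"ty":52,"tz":0,"ax":0,"ay":0,"az":0,"claw":0.15},{"tx":28,"ty":52,"tz":0,"ax":0,"ay":0,"az":0,"claw":0.15},{"tx":28,"ty":52,"tz":0,"ax":0,"ay":0,"az":0,"claw":0.15},{"tx":28,"ty":52,"tz":0,"ax":0,"ay":0,"az":0,"claw":0.15},{"tx":28,"ty":52,"tz":0,"ax":0,"ay":0,"az":0,"claw":0.15},{"tx":28,"ty":52,"tz":0,"ax":0,"ay":0,"az":0,"claw":0.15},{"tx":28,"ty":52,"tz":0,"ax":0,"ay":0,"az":0,"claw":0.15}]'; python3 -m pendant '[{"tx":0,"ty":0,"tz":0,"ax":0,"ay":0,"az":0,"claw":0.15},{"tx":0,"ty":0,"tz":0,"ax":0,"ay":0,"az":0,"claw":0.15},{"tx":0,"ty":0,"tz":0,"ax":0,"ay":0,"az":0,"claw":0.15}]'; python3 go.py 459.4 164.4 29 81.4; sleep 0
python3 - <<'E'
from h import *
p,d=eyes.read_camera("side"); X=cloud("side",d).reshape(-1,3)
X=X[(np.hypot(X[:,0]-459,X[:,1]-164)<60)&(X[:,2]>132)&(X[:,2]<186)&(X[:,2]<190)]
for a,b in((132,150),(150,165),(170,186)):
    q=X[(X[:,2]>a)&(X[:,2]<b)]; print(a,b,len(q),rect(q) if len(q)>4 else 0)
cv2.imwrite("pics/a3.png",cv2.resize(p[40:240,200:460,::-1],None,fx=3,fy=3))
E
```

```text
clock: 27.05
ee_pos: [457.2, 165.3, 145.0]
tool_rot: [-0.236, -3.131, 0.001]
force: [0.1, 0.6, -3.3]
finger_gap: 25.7
gripper_force: 40.5
clock: 27.42
ee_pos: [459.4, 162.9, 145.8]
tool_rot: [-0.239, -3.132, 0.001]
force: [-0.2, 0.1, -2.6]
finger_gap: 25.7
gripper_force: 40.8
clock 27.43 pos [459.4 162.9 145.8] gap 25.7 F [-0.2  0.1 -2.6] j1,j6 [ 0.2  -1.22]
turn(10deg) [-0.   -0.   -0.01] | then shift txyz [  0.2   1.5 116.8] | xy steps 1.0
132 150 88 (array([458.5, 145.9]), array([12. , 59.9]), 81.4)
150 165 95 (array([457.2, 143.3]), array([21.1, 61.9]), 81.1)
170 186 132 (array([459.4, 154. ]), array([46.2, 61.1]), 79.1)
```

View pics/a3.png

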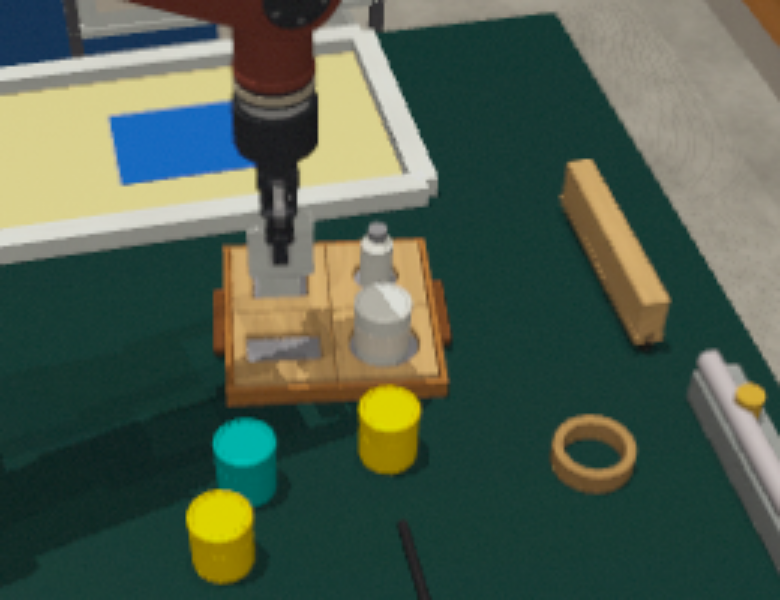

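The oblong tin is held upright at (crop 280,240), aligned at 81° and centred in x (458–459). Lowering it.

```bash
python3 -m pendant '[{"tx":0,"ty":0.5,"tz":35,"ax":0,"ay":0,"az":0,"claw":0.15},{"tx":0,"ty":0,"tz":30,"ax":0,"ay":0,"az":0,"claw":0.15},{"tx":0,"ty":0,"tz":25,"ax":0,"ay":0,"az":0,"claw":0.15},{"tx":0,"ty":0,"tz":13,"ax":0,"ay":0,"az":0,"claw":0.15},{"tx":0,"ty":0,"tz":6,"ax":0,"ay":0,"az":0,"claw":0.15},{"tx":0,"ty":0,"tz":4,"ax":0,"ay":0,"az":0,"claw":0.15},{"tx":0,"ty":0,"tz":2,"ax":0,"ay":0,"az":0,"claw":0.15},{"tx":0,"ty":0,"tz":0.5,"ax":0,"ay":0,"az":0,"claw":0.15},{"tx":0,"ty":0,"tz":0,"ax":0,"ay":0,"az":0,"claw":0.15}]'
```

```text
clock: 28.6
ee_pos: [459.8, 164.7, 31.4]
tool_rot: [0.236, 3.132, 0.0]
force: [-0.6, -0.4, -0.6]
finger_gap: 25.7
gripper_force: 40.9
```

```bash
python3 -m pendant '[{"tx":0,"ty":0,"tz":0,"ax":0,"ay":0,"az":0,"claw":0.48},{"tx":0,"ty":0,"tz":0,"ax":0,"ay":0,"az":0,"claw":0.48},{"tx":0,"ty":0,"tz":0,"ax":0,"ay":0,"az":0,"claw":0.48},{"tx":0,"ty":0,"tz":-20,"ax":0,"ay":0,"az":0,"claw":0.48},{"tx":0,"ty":0,"tz":-40,"ax":0,"ay":0,"az":0,"claw":0.48},{"tx":0,"ty":0,"tz":-50,"ax":0,"ay":0,"az":0,"claw":0.48},{"tx":0,"ty":0,"tz":-50,"ax":0,"ay":0,"az":0,"claw":0.48},{"tx":0,"ty":-60,"tz":0,"ax":0,"ay":0,"az":0,"claw":0.48},{"tx":0,"ty":-60,"tz":0,"ax":0,"ay":0,"az":0,"claw":0.48},{"tx":0,"ty":-60,"tz":0,"ax":0,"ay":0,"az":0,"claw":0.48},{"tx":0,"ty":-60,"tz":0,"ax":0,"ay":0,"az":0,"claw":0.48},{"tx":0,"ty":-60,"tz":0,"ax":0,"ay":0,"az":0,"claw":0.48}]'; python3 -m pendant '[{"tx":0,"ty":0,"tz":0,"ax":0,"ay":0,"az":0,"claw":0.48},{"tx":0,"ty":0,"tz":0,"ax":0,"ay":0,"az":0,"claw":0.48},{"tx":0,"ty":0,"tz":0,"ax":0,"ay":0,"az":0,"claw":0.48}]'; python3 chk.py
python3 - <<'E'
from workcell import eyes; import cv2
p,d=eyes.read_camera("top"); cv2.imwrite("pics/a4.png",cv2.resize(p[110:270,150:470,::-1],None,fx=2.5,fy=2.5))
E
```

```text
clock: 30.1
ee_pos: [413.9, -133.9, 191.2]
tool_rot: [0.236, 3.131, -0.001]
force: [1.6, -0.1, -1.1]
finger_gap: 41.0
gripper_force: 0.0
clock: 30.48
ee_pos: [414.4, -130.8, 190.6]
tool_rot: [-0.233, -3.133, -0.001]
force: [-0.1, -0.6, -0.1]
finger_gap: 41.0
gripper_force: 0.0
pot 466 ztop 79.9 (array([557.6, 148.2]), array([57. , 54.1]), 46.4) want (559.5, 149)
square 368 ztop 83.8 (array([474.1, 265. ]), array([46.3, 44.5]), 81.1) want (474.7, 265.4)
slim 163 ztop 87.9 (array([574.4, 248.3]), array([32.8, 31.7]), 46.7) want (575.2, 249.5)
oblong 306 ztop 83.4 (array([460.1, 162.9]), array([28. , 62.1]), 81.3) want (459.4, 164.4)
```

View pics/a4.png

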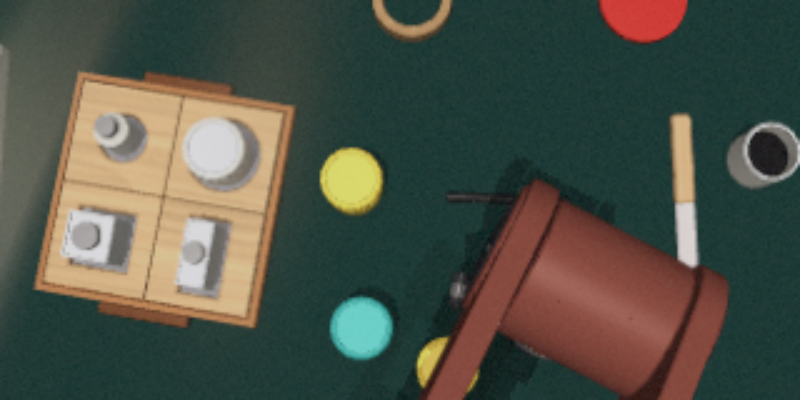

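All four stand seated in their own wells, each within about 2 mm of centre and at the right height. The open pot has not moved, the arm never went low near the open tin, and the gripper is clear.

```bash
python3 -c "
from workcell import close_job
print(close_job())"
```

```text
the job is handed in; nothing more can be done
None
```

The job is handed in: the pot, bottle, square tin and oblong tin each stand in their own well, within about 2 mm of centre, at about 31 s on the clock; the open pot was still in place in the last picture, and the open tin was hidden behind the arm there but nothing came near it.

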